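Find the jar that the loose lid belongs to and screw it home

ROBOT

A 6-joint arm with a two-finger parallel gripper is mounted at the origin on a cart in front of the work surface, level with it; the furniture and walls round the work are solid. World frame = base frame: x ahead of the robot, y to its left, z up, the work surface at z = 0. Lengths are in m, angles in rad, forces in N, time in s.
With the tool pointing down it reaches from about 0.325 to 1 m from the base axis. Payload 5.1 kg.
Tool frame: the origin (TCP) lies on the centre line of the jaws, within the pads' length; the fingertips stand bot.tip_extent ahead of it and the grasp point (between the pads) lies 3 mm ahead of it (bot.tip_extent is the distance from the TCP to the fingertips, in m); z points along the fingers, y is the line along which they close (so a half turn about z gives the same grasp; the last joint's range is limited). The gripper opens to 85 mm and grips with 20 to 120 N. Pads are 22 mm wide; open, the fingers measure 114 mm over their backs; the gripper's body (76 mm by 85 mm) begins 54 mm behind the grasp point. The pads swing forward as they close: fully open they stand 13 mm farther back than shut.
Start: joints at [1.096, 0.124, 1.65, -0, 1.367, -0.083], TCP at [0.248, 0.601, 0.225] pointing down, gripper open.
Joint ranges: [-2.61, 2.61], [-1.02, 2.33], [0.03, 2.71], [-1.35, 4.49], [0.32, 2.68], [-2.91, 2.91]. Speed limits (rad/s): [2.57, 2.57, 3.14, 3.14, 3.14, 3.14].

INTERFACE

Orientations are given as a rotation vector (axis times angle).
In Python, from station import bot, eyes gives the robot as it stands. The module is installed in compiled form; this text tells all that it offers.
- The arm moves only by the tool move_arm, never from a script. Its argument "steps" is text: rows parted by semicolons, each of 6 numbers parted by spaces: the shift along the tool's x, y, z normalised to -1 to 1, where 1 is 20 mm, then the turn, a rotation vector about the tool's x, y, z normalised to -1 to 1, where 1 is 4 degrees. In form: x y z wx wy wz; .... A call has 1 to 20 rows; each row shifts and turns the commanded pose from where the row before left it, along the tool's axes as they then stand; what a row does not reach is not made up. A row lasts 1/12 s, in which the tool goes at most 41.7 mm and 7.16 degrees, less where a joint would pass 70% of its speed; a pose out of reach is approached as far as the arm can. A call with a number of a shift or a turn outside -1 to 1 is refused whole. A call with a gripper value outside its range is refused whole. "claw" is the gripper command: -1 is fully open, 1 is shut, values between are in proportion, set as the call begins (left out, the last holds). The fingers move at their own pace and stop on an object; the grip force is fixed at half the most. Time passes only in rows, so rows that do not move let the fingers close. It gives the time, the measured TCP pose, the force, the opening and the grip force at its end, in the units of the state.
- bot.get_obs(): the state, without advancing time (a new reading comes with each control period).
- eyes.grab_frame(name): name is "side" or "top" or "wrist"; returns a dict with "image" (400x640x3 uint8, red, green, blue), "camera_matrix" (3x3 intrinsics, pixels), "D" ([k1, k2, p1, p2, k3] as OpenCV has them; the pictures are not rectified), "R" (3x3) and "t" (3): a world point X has camera coordinates R X + t; the wrist camera has in their place "tool_from_camera" (4x4, takes a point from camera to tool coordinates, whose origin is the TCP and whose axes are the flange's). Camera axes: x right, y down, z forward; pixel columns grow to the right and rows downward; lengths in m; the calibration is good to about 2 mm. A picture is of the moment at which its call begins: read the wrist's pose just before it. There is no depth.
- bot.finish_job(): hands the job in; it is judged then, once.
The state is a dict: "time": time; "joint_positions": joint angles; "joint_velocities": joint speeds; "effort": joint torques, N m; "position": TCP position; "ee_rot": TCP orientation; "ft_force": force on the tool from outside, world axes, zero at the start; "ft_torque": the same for the moment, N m; "opening": finger opening in m; "grip_force": force on a finger pad.
Only numpy, scipy, OpenCV 4.12 (cv2) and the standard library are available. Lean on these libraries where they do the work, as an engineer would, in place of code of your own. Each camera call takes 0.05 s, during which the arm holds its last target. There are 200 camera calls.

TASK

One loose lid lies on the sloping drainer, and three open jars that look alike stand in the wooden stand. The lid's thread suits only one of them: try the lid on the jars until you find the one on which it screws all the way down, screw it fully home there and let go of it. Leave the pepper mill and the mug where they stand.

Things in the scene. Friction and masses are not known exactly. Their poses are not given: they have to be found in the camera images.
- lid: loose aluminium screw lid, 77 mm across, 0.12 kg, lying tilted 25 degrees on the drainer. Origin: centre of the open underside (edge of the skirt); z: its axis, towards the bar; x: along the bar. Disc: underside at z = 22 mm, top at 27 mm. On it a dark wooden bar grip 62 long, 18 wide, from z = 27 to 57 mm. In the skirt (inner diameter 69) three lugs 120 degrees apart, the first under +x, 57 mm free between them
- lid_drainer: fixed wooden drainer, 96 mm wide, about 70 mm high: a plate sloping 25 degrees that rises along the drainer's +x, with a lip at its low edge; the lid starts on it with its x axis up the slope. Origin: on the work surface under the middle of the plate. Drainer and jar stand may change sides
- jar_stand: fixed wooden tray, 92 x 292 x 31 mm, long along its y. Three white jars, 72 mm across, stand fixed in it 98 mm apart, in any order. Origin: centre of its underside. The threads differ: the jar that fits has three ridges; on the others (two or four) the lid sits on the thread, turns at most 50 degrees and jams with its disc 5 mm or more above the rim; a bead round the neck lets it no lower
- mouth_left (a point): centre of the mouth, at rim height (117 mm above the work surface), of the jar at the stand's +y end; axes as the stand's. Each neck: aluminium, outer diameter 53, 65 over the ridges, 33 mm from rim to shoulder; ridges start 8 mm under the rim. Right-handed (clockwise from above closes), sinking 36 mm a turn. Fully home, the lid's disc lies on the rim and its origin 22 mm below this point
- mouth_mid (a point): the same for the middle jar. Starting angle for the jar that fits: lid upright, its x axis 37.5 degrees counter-clockwise (from above) of the stand's x axis, or 120 or 240 degrees on; so set down, it rests on the thread with the disc about 7 mm above the rim. Clockwise under light pressure it comes home after about 75 degrees; 15 degrees more does no harm
- mouth_right (a point): the same for the jar at the stand's -y end. Each jar stands turned by up to 10 degrees either way from nominal, unseen, so that 65 to 85 degrees of turn may be needed
- pepper_mill: wooden pepper mill, 58 mm across, 170 mm high, standing loose between drainer and stand. Origin: centre of its underside.
- mug: mug, 84 mm across, 114 mm over the handle, 94 mm high, standing loose farther from the robot than the mill. Origin: centre of its underside.

How it is judged:
By the outcome, as a careful person would: the job done as asked, in the order asked, and still so for the second after the job is handed in, with the robot touching nothing.
It also fails if it takes over 64 s, if anything falls off the work surface, if the arm or the gripper's body presses on something with over 40 N, if the wrist force passes 120 N, or if a joint passes its speed limit or range.

## Working session

There is one attempt and no reset: what is moved stays moved. The work goes in short steps, Python scripts to look and compute and a tool call to move; the robot and the scene stay as the last step left them, time stands still between calls to the robot, and variables do not carry over. Pictures are saved under pics/ and viewed, at most 10 in all, crops included, and the job is handed in when it is done.

Besides the shell and the picture viewer there is one more tool, called by a JSON object that holds its "name" and its "arguments". move_arm: Moves the arm, as the interface text tells. Its arguments: {"type":"object","properties":{"steps":{"type":"string"},"claw":{"type":"number"}},"required":["steps"]}

```bash
mkdir -p pics
python3 - <<'E'
from station import bot, eyes
import cv2, numpy as np
print(bot.tip_extent); o=bot.get_obs()
for k,v in o.items(): print(k,np.round(v,3))
ims=[]
for n in("side","top"):
    f=eyes.grab_frame(n); cv2.imwrite(f"pics/{n}0.png",f["image"][...,::-1]); np.savez(f"{n}0.npz",**f)
    print(n,f["camera_matrix"].round(1).tolist(),f["D"],f["R"].round(3).tolist(),f["t"])
    print(-np.array(f["R"]).T@f["t"])
E
```

```text
0.022
time 0.0
joint_positions [ 1.096  0.125  1.652 -0.     1.368 -0.083]
joint_velocities [-0.001  0.001  0.     0.     0.001 -0.001]
effort [ 1.0000e-03 -4.2363e+01 -3.6545e+01  0.0000e+00  7.0000e-03  0.0000e+00]
position [0.248 0.6   0.224]
ee_rot [-6.110e-01 -3.081e+00  3.000e-03]
ft_force [ 0.285 -0.476 -0.225]
ft_torque [ 0.032 -0.048  0.023]
grip_force 0.0
opening 0.085
side [[364.1, 0.0, 314.0], [0.0, 364.1, 197.5], [0.0, 0.0, 1.0]] [0.0268713 0.        0.        0.        0.       ] [[0.999, 0.054, -0.007], [0.032, -0.677, -0.735], [-0.044, 0.734, -0.678]] [-0.52854708  0.04369169  0.94886911]
[ 0.56835204 -0.63810589  0.67187826]
top [[395.4, 0.0, 322.3], [0.0, 395.4, 203.0], [0.0, 0.0, 1.0]] [-0.02090021  0.          0.          0.          0.        ] [[0.025, -1.0, -0.016], [-0.982, -0.021, -0.19], [0.189, 0.021, -0.982]] [-0.00960868  0.5439093   0.94159242]
[ 0.35604905 -0.01752412  1.02734994]
```

View pics/side0.png

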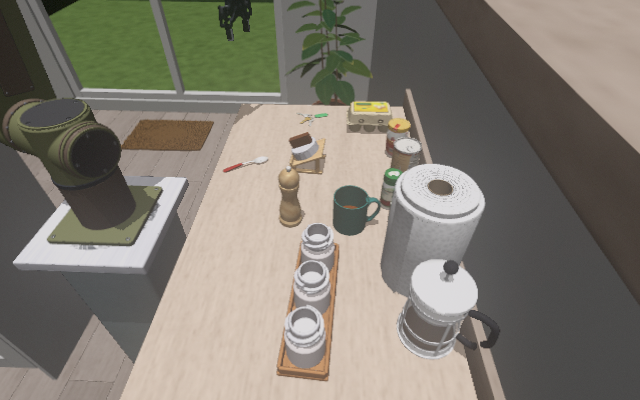

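View pics/top0.png

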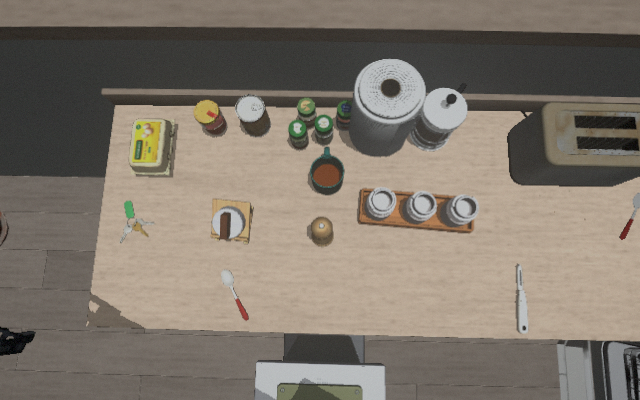

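```bash
cat > h.py <<'E'
import numpy as np, cv2
def load(n): return dict(np.load(n+".npz"))
def ray(f,p):
    q=cv2.undistortPoints(np.float64([[p]]),f["camera_matrix"],f["D"])[0,0]
    R=np.array(f["R"]); return -R.T@f["t"], R.T@np.array([*q,1])
def onz(f,p,z):
    c,d=ray(f,p); return c+d*(z-c[2])/d[2]
def tri(f,p,g,q):
    a,u=ray(f,p); b,v=ray(g,q); s=np.linalg.lstsq(np.c_[u,-v],b-a,rcond=None)[0]
    P,Q=a+s[0]*u,b+s[1]*v; return (P+Q)/2, np.linalg.norm(P-Q)
E
python3 - <<'E'
import cv2,numpy as np
t=cv2.imread("pics/top0.png");s=cv2.imread("pics/side0.png")
r=lambda im,x,y,w,h,k:cv2.resize(im[y:y+h,x:x+w],None,fx=k,fy=k,interpolation=cv2.INTER_CUBIC)
A=np.hstack([r(t,200,190,66,50,6),r(s,276,125,66,50,6)])   # 396x300 each
B=r(t,345,175,132,60,6)
o=np.zeros((600,800,3),np.uint8)
A=A[:300,:800];o[:A.shape[0],:A.shape[1]]=A
B=cv2.resize(t[180:238,350:480],None,fx=5,fy=5,interpolation=cv2.INTER_CUBIC);o[300:590,:650]=B
cv2.imwrite("pics/crop1.png",o)
o=np.zeros((600,800,3),np.uint8)
B=r(s,270,210,90,180,3.3);o[:B.shape[0],:B.shape[1]]=B[:600]
B=r(s,270,155,120,80,4);o[:320,320:800]=B
cv2.imwrite("pics/crop2.png",o)
E
```

```text
(no output)
```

View pics/crop1.png

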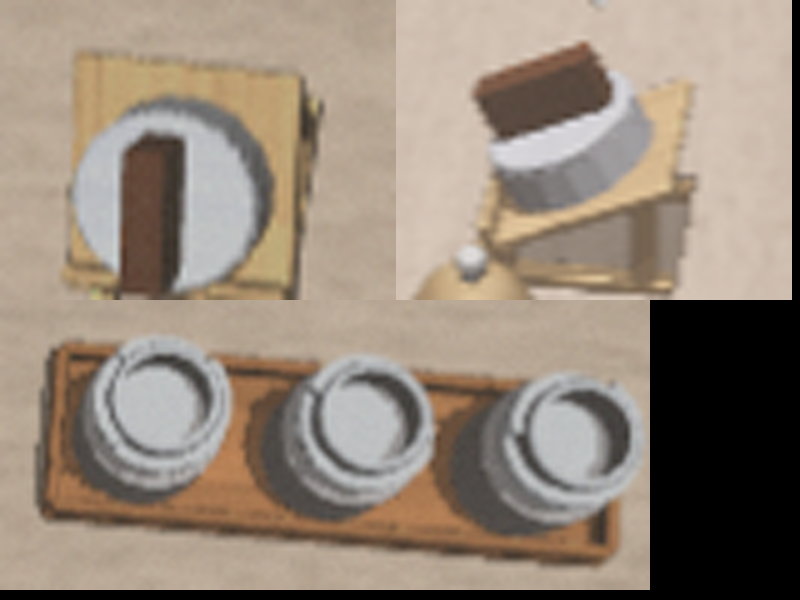

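View pics/crop2.png

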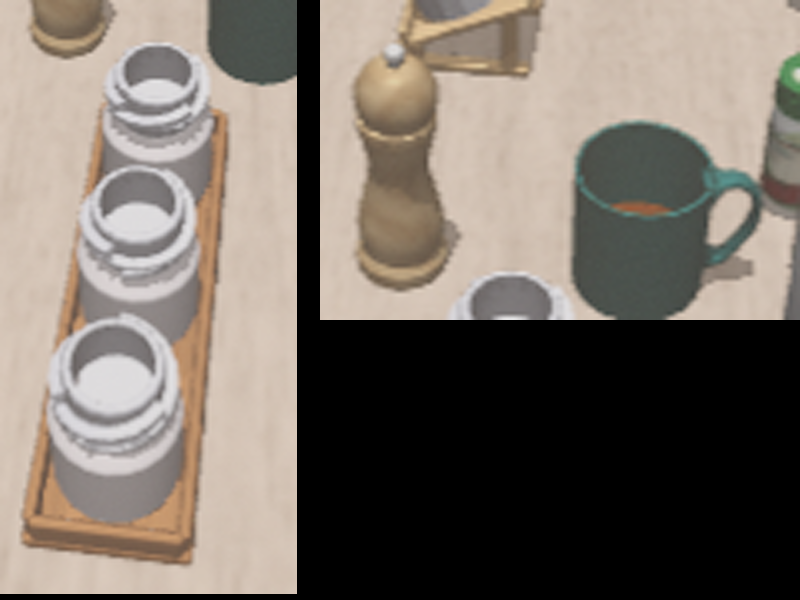

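Run:
```python
from h import *
t=load("top0");s=load("side0");np.set_printoptions(precision=4,suppress=True)
T=[(382,198),(422.6,202.4),(464,206.4)];S=[(317.6,231.2),(311.8,271.2),(304.5,322)]
for a,b in zip(T,S): print("mouth",tri(t,a,s,b), onz(t,a,.117),onz(s,b,.117))
def hsv(f): return cv2.cvtColor(f["image"],cv2.COLOR_RGB2HSV)
# stand
h=hsv(t); roi=np.zeros(h.shape[:2],np.uint8); roi[180:240,350:482]=1
m=((h[...,0]<16)&(h[...,1]>110)).astype(np.uint8)*roi
c=max(cv2.findContours(m,0,1)[0],key=cv2.contourArea)
P=np.array([onz(t,p,.031)[:2] for p in c[:,0].astype(float)],np.float32)
print("stand",cv2.minAreaRect(P))
# bar masks
for n,f,(x,y,w,hh) in(("top",t,(210,200,40,45)),("side",s,(285,125,40,35))):
    h=hsv(f); roi=np.zeros(h.shape[:2],np.uint8); roi[y:y+hh,x:x+w]=1
    m=((h[...,2]<125)&(h[...,1]>85)&((h[...,0]<14)|(h[...,0]>170))).astype(np.uint8)*roi
    ys,xs=np.nonzero(m); print(n,m.sum(),xs.min(),xs.max(),ys.min(),ys.max())
    for yy in range(ys.min(),ys.max()+1): print(yy,[(x,f["image"][yy,x].tolist()[0]) for x in xs[ys==yy]])
```

```text
mouth (array([ 0.5457, -0.1383,  0.117 ]), np.float64(0.0014695775339204334)) [ 0.5465 -0.1381  0.117 ] [ 0.545  -0.1386  0.117 ]
mouth (array([ 0.5388, -0.2341,  0.1122]), np.float64(0.000249688372458524)) [ 0.538 -0.233  0.117] [ 0.539  -0.2376  0.117 ]
mouth (array([ 0.5324, -0.3328,  0.1068]), np.float64(0.00027369685887957665)) [ 0.5305 -0.3293  0.117 ] [ 0.5329 -0.3383  0.117 ]
stand ((0.5350680351257324, -0.23661653697490692), (0.289406955242157, 0.08958224952220917), 86.1031723022461)
top 158 220 227 213 238
213 [(np.int64(224), 74)]
214 []
215 [(np.int64(221), 91), (np.int64(222), 92), (np.int64(223), 92), (np.int64(224), 90), (np.int64(225), 86), (np.int64(226), 88)]
216 [(np.int64(221), 100), (np.int64(222), 97), (np.int64(223), 104), (np.int64(224), 99), (np.int64(225), 99), (np.int64(226), 96)]
217 [(np.int64(221), 99), (np.int64(222), 98), (np.int64(223), 99), (np.int64(224), 100), (np.int64(225), 98), (np.int64(226), 95)]
218 [(np.int64(221), 101), (np.int64(222), 99), (np.int64(223), 97), (np.int64(224), 101), (np.int64(225), 98), (np.int64(226), 96), (np.int64(227), 
[... 2753 characters left out ...]
64(220), 93), (np.int64(221), 93), (np.int64(222), 92), (np.int64(223), 93), (np.int64(224), 95), (np.int64(225), 97), (np.int64(226), 88)]
side 23 290 311 134 140
134 [(np.int64(307), 120), (np.int64(308), 105)]
135 [(np.int64(305), 123), (np.int64(306), 106), (np.int64(308), 101)]
136 [(np.int64(302), 120), (np.int64(303), 104), (np.int64(308), 100), (np.int64(309), 100)]
137 [(np.int64(299), 121), (np.int64(300), 111), (np.int64(301), 97), (np.int64(308), 95), (np.int64(309), 100)]
138 [(np.int64(296), 119), (np.int64(297), 109), (np.int64(310), 98)]
139 [(np.int64(293), 120), (np.int64(294), 109), (np.int64(310), 98), (np.int64(311), 100)]
140 [(np.int64(290), 118), (np.int64(291), 109)]
```

{"name": "move_arm", "arguments": {"steps": "-0.5 -0.4 0 0 0 0;-0.95 -0.8 -0.1 0 0 0;-0.95 -0.8 -0.1 0 0 0;-0.95 -0.8 -0.1 0 0 0;-0.95 -0.8 -0.1 0 0 0;-0.95 -0.8 -0.1 0 0 0;-0.95 -0.8 -0.1 0 0 0;-0.95 -0.8 -0.1 0 0 0;-0.95 -0.8 -0.1 0 0 0;-0.95 -0.8 -0.1 0 0 0;-0.95 -0.8 -0.1 0 0 0;-0.95 -0.8 -0.1 0 0 0;-0.95 -0.8 -0.1 0 0 0;-0.95 -0.8 -0.1 0 0 0;-0.9 -0.8 -0.1 0 0 -1;-0.5 -0.6 0 0 0 -1;0 0 0 0 0 -1;0 0 0 0 0 -1;0 0 0 0 0 -1;0 0 0 0 0 -0.6", "claw": -1}}

```text
time: 1.77
position: [0.4193, 0.2657, 0.2524]
ee_rot: [0.002, -3.141, 0.001]
ft_force: [0.6, 0.3, -0.2]
opening: 0.0857
grip_force: 0.0
```

{"name": "move_arm", "arguments": {"steps": "0 0 0 0 -1 0;0 0 0 0 -1 0;0 0 0 0 -1 0;0 0 0 0 -1 0;0 0 0 0 -1 0;0 0 0 0 -1 0;0 0 0 0 -0.25 0;0 0 0 0 0 0;0 0 0 0 0 0"}}

```text
time: 2.52
position: [0.4194, 0.2664, 0.2528]
ee_rot: [0.001, 2.706, -0.001]
ft_force: [-0.1, -0.3, 0.7]
opening: 0.0855
grip_force: 0.0
```

Run:
```python
from station import bot, eyes
import cv2, numpy as np
from scipy.spatial.transform import Rotation as Ro
np.set_printoptions(precision=4,suppress=True)
o=bot.get_obs(); f=eyes.grab_frame("wrist")
M=f["tool_from_camera"]; print(M,f["camera_matrix"],f["D"]); print(o["position"],Ro.from_rotvec(o["ee_rot"]).as_matrix(),o["joint_positions"],o["ft_force"])
W=np.eye(4);W[:3,:3]=Ro.from_rotvec(o["ee_rot"]).as_matrix();W[:3,3]=o["position"]
C=np.linalg.inv(W@M); f["R"]=C[:3,:3];f["t"]=C[:3,3]; np.savez("w1.npz",**f); cv2.imwrite("pics/w1.png",f["image"][...,::-1])
```

```text
[[ 0.0015 -0.9604 -0.2787  0.0716]
 [ 1.      0.0014  0.0006 -0.0004]
 [-0.0002 -0.2787  0.9604 -0.1494]
 [ 0.      0.      0.      1.    ]] [[310.1185   0.     312.835 ]
 [  0.     310.1185 202.3299]
 [  0.       0.       1.    ]] [-0.0506  0.      0.      0.      0.    ]
[0.4194 0.2664 0.2528] [[-0.9067  0.0008  0.4218]
 [ 0.0007  1.     -0.0005]
 [-0.4218 -0.0002 -0.9067]] [ 0.5919 -0.4704  2.1653 -0.2686  1.0936 -0.8968] [-0.0777 -0.2563  0.6798]
```

View pics/w1.png

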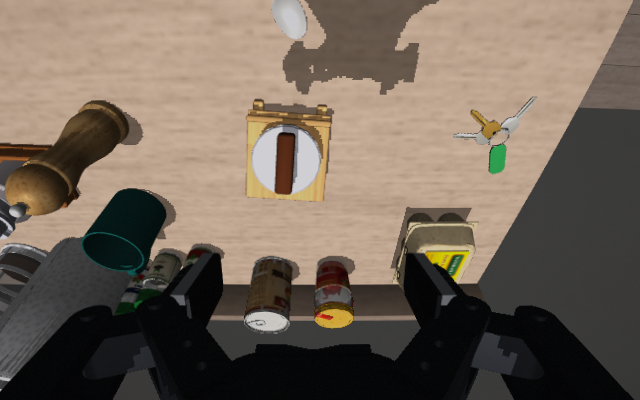

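Run:
```python
from h import *
np.set_printoptions(precision=4,suppress=True)
f=load("w1");t=load("top0");im=f["image"].astype(int)
h=cv2.cvtColor(f["image"],cv2.COLOR_RGB2HSV)
roi=np.zeros(h.shape[:2],bool);roi[122:204,245:335]=1
m=((h[...,1]>90)&(h[...,2]<140)&roi); m[:, :265]=0;m[:,305:]=0
c=max(cv2.findContours(m.astype(np.uint8),0,1)[0],key=cv2.contourArea);print("bar",cv2.minAreaRect(c),cv2.boundingRect(c))
for y in(135,150,165,180,190): print(y,im[y,268:302,0])
d=((h[...,1]<40)&(h[...,2]>120)&roi)|m
d=cv2.morphologyEx(d.astype(np.uint8),cv2.MORPH_OPEN,np.ones((3,3)))
c=max(cv2.findContours(d,0,1)[0],key=cv2.contourArea);print("disc",cv2.fitEllipse(cv2.convexHull(c)))
# drainer low/high edges
w=((h[...,0]>10)&(h[...,0]<25)&(h[...,1]>95)&roi|m|(d>0))
```

```text
bar ((284.7009582519531, 163.3782958984375), (17.157703399658203, 61.159610748291016), 2.4895527362823486) (275, 133, 20, 62)
135 [207 206 207 206 206 206 207 206 207 154  67  54  54  53  53  54  51  52
  50  50  49  45  43  43  37  27  17  97 125 126 183 207 207 207]
150 [206 207 207 207 207 206 207 207 141  61  75  80  82  84  87  87  88  88
  87  88  85  84  85  80  67  50  58 109 124 125 183 207 207 206]
165 [207 207 207 207 207 207 207 159  89  74  83  85  88  90  91  92  91  91
  89  87  86  86  83  71  53  57 108 127 126 185 207 207 207 207]
180 [206 207 207 206 207 207 179 109  74  85  89  92  93  93  94  94  93  92
  90  90  89  87  76  58  46 107 128 186 208 207 207 207 207 207]
190 [209 208 206 205 206 206 141  71  81  90  92  93  94  95  96  95  94  93
  90  90  90  82  69  65 175 207 207 207 206 207 206 198 194 186]
disc ((285.0980529785156, 157.75762939453125), (68.44474792480469, 73.31396484375), 160.86341857910156)
```

Run:
```python
import cv2
i=cv2.imread("pics/w1.png")[95:210,235:345]
cv2.imwrite("pics/w1c.png",cv2.resize(i,None,fx=5,fy=5,interpolation=cv2.INTER_CUBIC))
```

```text
(no output)
```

View pics/w1c.png

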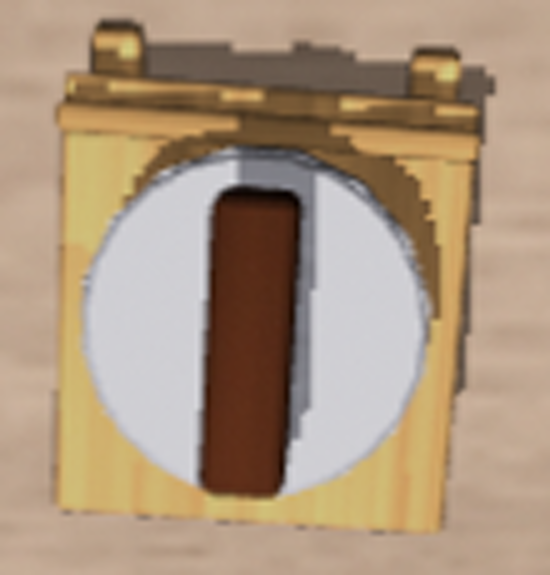

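Run:
```python
from h import *
np.set_printoptions(precision=4,suppress=True)
f=load("w1");t=load("top0")
px=lambda u,v:(235+u/5-.4,95+v/5-.4)
lo=tri(f,px(255,201),t,(223.9,238.8)) if 0 else None
L=tri(f,px(255,202),t,(223.2,239.0));H=tri(f,px(241.5,493),t,(223.9,214.5))
print("low",L,"high",H,"len",np.linalg.norm(H[0]-L[0]))
v=H[0]-L[0];print("slope",np.degrees(np.arctan2(v[2],np.hypot(v[0],v[1]))),"yaw",np.degrees(np.arctan2(v[1],v[0])))
# plane approach: bar-top plane with slope 25, scaled to length 62
def inter(p,P,n):
    c,d=ray(f,p); return c+d*(np.dot(P-c,n)/np.dot(d,n))
Pm=(L[0]+H[0])/2
for yaw in(-2.,-4.,-6):
    y=np.radians(yaw);a=np.radians(25);n=np.array([-np.sin(a)*np.cos(y),-np.sin(a)*np.sin(y),np.cos(a)])
    q=[inter(px(*p),Pm,n) for p in((255,202),(241.5,493))]
    v=q[1]-q[0];print(yaw,"len",np.linalg.norm(v),"yaw",np.degrees(np.arctan2(v[1],v[0])),"mid",(q[0]+q[1])/2)
    qd=[inter(px(*p),Pm-.03*n,n) for p in((83,318),(427,318),(258,148),(255,318))]
    print("disc w",np.linalg.norm(qd[0]-qd[1]),"ctr",(qd[0]+qd[1])/2,"bar base ctr",Pm-.03*n)
    e=[inter(px(*p),Pm-.057*n,n) for p in((62,130),(58,505),(475,160),(440,528))]
    print("plate edges yaw",[np.degrees(np.arctan2(*(b-a)[[1,0]])) for a,b in((e[0],e[1]),(e[2],e[3]))],"w",np.linalg.norm(e[1]-e[3]))
    print("top disc side check mid", onz(t,(223.6,226.75),Pm[2]))
```

```text
low (array([0.445 , 0.239 , 0.0799]), np.float64(0.0006022459348706442)) high (array([0.5009, 0.2348, 0.104 ]), np.float64(0.0009866254352240945)) len 0.06107004382200979
slope 23.23839205201499 yaw -4.3113977641187216
-2.0 len 0.06064958790453397 yaw -4.401601172245876 mid [0.4726 0.2366 0.0918]
disc w 0.07729790337944058 ctr [0.4829 0.2356 0.0635] bar base ctr [0.4856 0.2365 0.0647]
plate edges yaw [np.float64(-4.176878482336647), np.float64(-5.198245334566633)] w 0.0958802137671017
top disc side check mid [0.4734 0.2371 0.0919]
-4.0 len 0.06064536539340324 yaw -4.4005878834049375 mid [0.4726 0.2366 0.0918]
disc w 0.07722102997762038 ctr [0.4829 0.2356 0.0635] bar base ctr [0.4856 0.236  0.0647]
plate edges yaw [np.float64(-4.173875793376674), np.float64(-5.201297407472832)] w 0.0957946230881898
top disc side check mid [0.4734 0.2371 0.0919]
-6 len 0.06064585069401024 yaw -4.40102095115611 mid [0.4726 0.2366 0.0918]
disc w 0.0771630162979309 ctr [0.4829 0.2357 0.0635] bar base ctr [0.4855 0.2356 0.0647]
plate edges yaw [np.float64(-4.175978278600081), np.float64(-5.201577348226191)] w 0.0957414816700808
top disc side check mid [0.4734 0.2371 0.0919]
```

```bash
cat >> h.py <<'E'
from scipy.spatial.transform import Rotation as Ro
def lidR(yaw,tilt=0):  # tool rotation, tool x = -lid x ; degrees
    return Ro.from_euler("ZY",[yaw,-tilt],degrees=True)*Ro.from_matrix(np.diag([-1.,1,-1]))
def plan(o,P,R):
    A=Ro.from_rotvec(o["ee_rot"]); r=(A.inv()*R).as_rotvec(degrees=True)/4
    return "rot units %s ; then shift units (new axes) %s"%(r.round(2),(R.inv().apply(P-np.array(o["position"]))/.02).round(2))
E
python3 - <<'E'
from h import *
from station import bot
R=lidR(-4.4,25);z=R.as_matrix()[:,2];print(R.as_matrix().round(3))
print(plan(bot.get_obs(),np.array([.473,.2367,.092])+.004*z,R))
t=load("top0")
print("mill top",onz(t,(321,226),.17)[:2],"mug",onz(t,(326,172),.094)[:2])
E
```

```text
[[-0.904  0.077  0.421]
 [ 0.07   0.997 -0.032]
 [-0.423 -0.    -0.906]]
rot units [ 0.46 -0.01  0.98] ; then shift units (new axes) [ 0.9  -1.28  8.67]
mill top [0.47009656 0.00209825] mug [ 0.61322878 -0.00502217]
```

{"name": "move_arm", "arguments": {"steps": "0 0 0 0.46 0 0.98;0.45 -0.64 0.5 0 0 0;0.45 -0.64 0.5 0 0 0;0 0 1 0 0 0;0 0 1 0 0 0;0 0 1 0 0 0;0 0 1 0 0 0;0 0 1 0 0 0;0 0 1 0 0 0;0 0 0.8 0 0 0;0 0 0.5 0 0 0;0 0 0.37 0 0 0;0 0 0 0 0 0;0 0 0 0 0 0"}}

```text
time: 3.73
position: [0.4747, 0.2368, 0.0883]
ee_rot: [0.104, 2.704, -0.023]
ft_force: [0.9, 0.1, 0.3]
opening: 0.0854
grip_force: 0.0
```

Run:
```python
from h import *
from station import bot
o=bot.get_obs()
R=lidR(-4.4,25);z=R.as_matrix()[:,2]
print(plan(o,np.array([.473,.2367,.092])+.004*z,R),o["ft_force"])
```

```text
rot units [-0. -0.  0.] ; then shift units (new axes) [ 0.   -0.01 -0.  ] [0.8763929  0.09692182 0.27177812]
```

Pose exact; close and lift along the lid's axis.

{"name": "move_arm", "arguments": {"steps": "0 0 0 0 0 0;0 0 0 0 0 0;0 0 0 0 0 0;0 0 0 0 0 0;0 0 0 0 0 0;0 0 0 0 0 0;0 0 0 0 0 0;0 0 0 0 0 0;0 0 0 0 0 0;0 0 0 0 0 0", "claw": 1}}

```text
time: 4.57
position: [0.4744, 0.237, 0.0887]
ee_rot: [0.104, 2.703, -0.023]
ft_force: [-4.7, -0.8, 5.2]
opening: 0.015
grip_force: 58.8
```

{"name": "move_arm", "arguments": {"steps": "0 0 -0.3 0 0 0;0 0 -0.8 0 0 0;0 0 -1 0 0 0;0 0 -1 0 0 0;0 0 -1 0 0 0;0 0 -1 0 0 0;0 0 -1 0 0 0;0 0 -1 0 0 0"}}

```text
time: 5.23
position: [0.4135, 0.2412, 0.2169]
ee_rot: [0.103, 2.705, -0.024]
ft_force: [0.3, -0.3, -2.2]
opening: 0.015
grip_force: 58.9
```

Run:
```python
from h import *
from station import bot,eyes
o=bot.get_obs();print(o["joint_positions"],o["opening"])
P=np.array([.5457,-.138,.117+.0+.053+.03])  # lid origin 30 mm above rim
print(plan(o,P,lidR(33.6)))
f=eyes.grab_frame("wrist");cv2.imwrite("pics/w2.png",f["image"][...,::-1])
```

```text
[ 0.56494287 -0.48985459  2.23779279 -0.29453548  1.05643079 -0.82762635] 0.015043766695698882
rot units [-2.07  6.   -9.34] ; then shift units (new axes) [  4.99 -19.45   0.85]
```

View pics/w2.png

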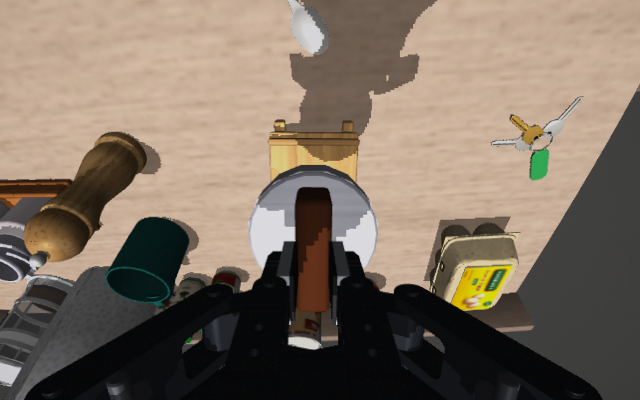

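{"name": "move_arm", "arguments": {"steps": "0 0 -0.9 0 1 0;0 0 -0.9 0 1 0;0 0 -0.9 0 1 0;0 0 -0.9 0 1 0;0 0 -0.9 0 1 0;0 0 -0.9 0 1 0;-0.25 -0.5 -0.1 0 0.25 0;-0.49 -0.96 0 0 0 0;-0.49 -0.96 0 0 0 0;-0.49 -0.96 0 0 0 0;-0.49 -0.96 0 0 0 0;-0.49 -0.96 0 0 0 0;-0.49 -0.96 0 0 0 0;-0.49 -0.96 0 0 0 0;-0.49 -0.96 0 0 0 0;-0.49 -0.96 0 0 0 0;-0.49 -0.96 0 0 0 0;-0.49 -0.96 0 0 0 0;-0.49 -0.96 0 0 0 0;-0.49 -0.96 0 0 0 0"}}

```text
time: 6.95
position: [0.4991, -0.0266, 0.3213]
ee_rot: [-0.12, -3.138, 0.0]
ft_force: [-0.1, 0.1, -1.2]
opening: 0.0151
grip_force: 58.9
```

{"name": "move_arm", "arguments": {"steps": "-0.49 -0.96 0 0 0 0;-0.49 -0.96 0 0 0 0;-0.49 -0.96 0 0 0 0;-0.49 -0.96 0 0 0 0;-0.49 -0.96 0 0 0 0;-0.49 -0.96 0 0 0 0;-0.49 -0.96 0 0 0 0;-0.49 -0.96 0 0 0 0;-0.49 -0.96 0 0 0 0;-0.25 -0.5 0 0 0 0;0 0 0 0 0 0;0 0 0 0 0 0"}}

```text
time: 7.95
position: [0.5777, -0.2146, 0.3216]
ee_rot: [-0.121, -3.138, -0.001]
ft_force: [0.5, 0.3, -1.8]
opening: 0.0155
grip_force: 58.9
```

Run:
```python
from station import bot, eyes
from h import *
np.set_printoptions(precision=4,suppress=True)
o=bot.get_obs(); f=eyes.grab_frame("wrist")
W=np.eye(4);W[:3,:3]=Ro.from_rotvec(o["ee_rot"]).as_matrix();W[:3,3]=o["position"]
C=np.linalg.inv(W@f["tool_from_camera"]); f["R"]=C[:3,:3];f["t"]=C[:3,3]; np.savez("w3.npz",**f); cv2.imwrite("pics/w3.png",f["image"][...,::-1])
print(o["position"],o["ee_rot"],o["joint_positions"])
i=f["image"][:230,110:510,::-1]; cv2.imwrite("pics/w3c.png",cv2.resize(i,None,fx=2,fy=2,interpolation=cv2.INTER_CUBIC))
```

```text
[ 0.5777 -0.2146  0.3216] [-0.121  -3.138  -0.0015] [-0.4429  0.0089  1.6102  0.0004  1.5241 -1.9367]
```

View pics/w3c.png

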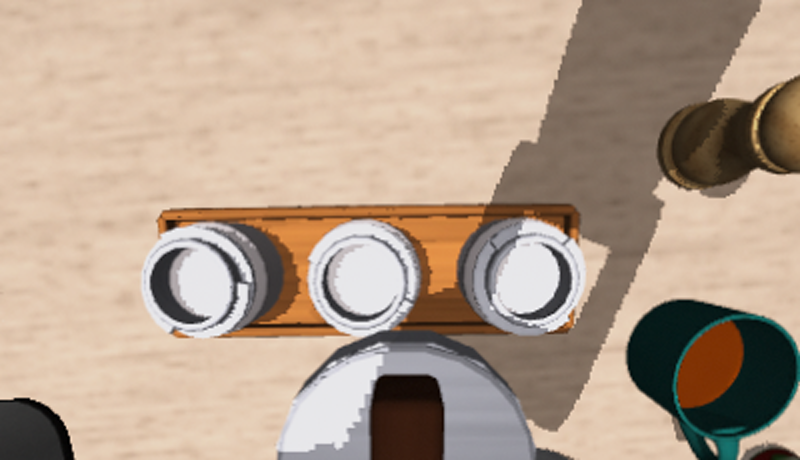

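Run:
```python
import cv2,numpy as np
i=cv2.imread("pics/w3.png")
k=lambda x:cv2.resize(i[100:175,x:x+66],None,fx=4,fy=8 if 0 else 4,interpolation=cv2.INTER_LANCZOS4)
o=np.hstack([k(178),k(260),k(336)])
o=cv2.convertScaleAbs(o,alpha=1.0)
g=cv2.createCLAHE(3,(4,4)).apply(cv2.cvtColor(o,cv2.COLOR_BGR2GRAY))
cv2.imwrite("pics/z.png",np.vstack([o,cv2.cvtColor(g,cv2.COLOR_GRAY2BGR)]));print(o.shape)
```

```text
(300, 792, 3)
```

View pics/z.png

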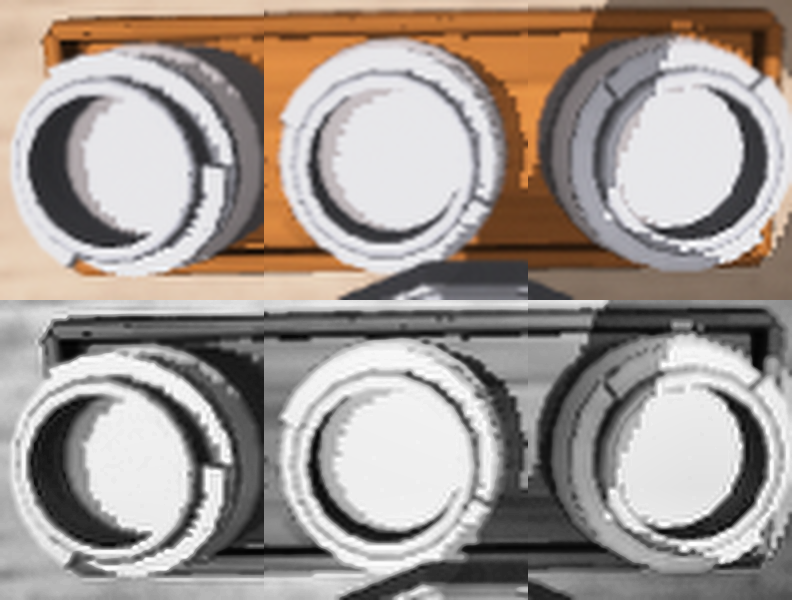

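Run:
```python
from h import *
from station import bot
np.set_printoptions(precision=4,suppress=True)
f=load("w3");t=load("top0");s=load("side0")
w=[(205.5,142.3),(291.7,138.6),(374.4,139.6)];T=[(464,206.4),(422.6,202.4),(382,198)]
Q=[]
for a,b in zip(w,T):
    p=onz(f,a,.117);Q.append(p);print(p,tri(f,a,t,b))
Q=np.array(Q);print(np.linalg.norm(np.diff(Q,axis=0),axis=1),"yaw",np.degrees(np.arctan2(Q[2,1]-Q[0,1],Q[2,0]-Q[0,0]))-90)
# ridge starts azimuth (ridges ~12 mm under the rim), right jar
for p in((50,72),(228,165),(75,262)):
    q=onz(f,(178+p[0]/4-.4,100+p[1]/4-.4),.109)-Q[0];print(np.degrees(np.arctan2(q[1],q[0])),np.hypot(q[0],q[1]))
# lid check: disc extents at tool z +.026
print(plan(bot.get_obs(),np.array([*Q[0][:2],.22]),lidR(33.6)))
h=f["image"][...,0]
for y in (172,190,210): print(y, [int(v) for v in h[y,240:400:4]])
```

```text
[ 0.5285 -0.3331  0.117 ] (array([ 0.5273, -0.325 ,  0.1349]), np.float64(0.003533233041014254))
[ 0.5322 -0.2353  0.117 ] (array([ 0.534 , -0.2329,  0.1251]), np.float64(0.0059559713291718564))
[ 0.5403 -0.1425  0.117 ] (array([ 0.5443, -0.1401,  0.1109]), np.float64(0.0072383064780615035))
[0.0979 0.0931] yaw -3.5173884816874335
-150.8271827489481 0.032677680687700134
87.02700028208469 0.03133201614800452
-34.9190023244189 0.03168646271428219
rot units [ 0.01 -0.01 -9.49] ; then shift units (new axes) [ 5.34 -3.6   5.1 ]
172 [229, 230, 232, 229, 230, 230, 229, 228, 228, 230, 226, 98, 63, 63, 97, 226, 110, 106, 109, 108, 107, 152, 111, 56, 54, 55, 125, 128, 128, 131, 135, 135, 133, 132, 132, 132, 131, 128, 125, 128]
190 [227, 223, 219, 219, 219, 225, 61, 198, 232, 231, 232, 231, 231, 231, 162, 20, 20, 19, 18, 19, 20, 22, 65, 161, 161, 161, 160, 160, 159, 118, 77, 128, 131, 129, 129, 128, 129, 132, 131, 130]
210 [227, 228, 228, 226, 228, 231, 231, 232, 231, 231, 231, 231, 225, 162, 39, 51, 54, 56, 56, 56, 54, 55, 48, 131, 160, 160, 160, 159, 159, 159, 159, 158, 157, 131, 173, 128, 127, 126, 222, 226]
```

{"name": "move_arm", "arguments": {"steps": "0.28 -0.87 0 0 0 0;0.28 -0.87 0 0 0 0;0.28 -0.87 0 0 0 0;0.28 -0.87 0 0 0 0;0.28 -0.87 0 0 0 0;0.28 -0.87 0 0 0 0;0.28 -0.87 0 0 0 0;0 0 0.6 0 0 -1;0 0 0.6 0 0 -1;0 0 0.6 0 0 -1;0 0 0.6 0 0 -1;0 0 0.6 0 0 -1;0 0 0.6 0 0 -1;0 0 0.6 0 0 -1;0 0 0.6 0 0 -1;0 0 0.6 0 0 -1;0 0 0.6 0 0 -0.5;0 0 0 0 0 0;0 0 0 0 0 0"}}

```text
time: 9.58
position: [0.5293, -0.332, 0.2019]
ee_rot: [0.908, -3.006, -0.002]
ft_force: [0.3, 0.3, -1.0]
opening: 0.0151
grip_force: 59.0
```

Run:
```python
from h import *
from station import bot,eyes
o=bot.get_obs();print(o["joint_positions"],o["ft_force"],o["ft_torque"])
print(plan(o,np.array([.5285,-.3335,.18]),lidR(33.6)))
f=eyes.grab_frame("side");np.savez("s4.npz",**f)
f=eyes.grab_frame("top");np.savez("t4.npz",**f)
a=dict(np.load("s4.npz"))["image"][255:375,250:370,::-1];b=f["image"][150:270,400:520,::-1]
k=lambda i:cv2.resize(i,(400,400),interpolation=cv2.INTER_CUBIC)
cv2.imwrite("pics/c4.png",np.hstack([k(a),k(b)]))
```

```text
[-6.46037623e-01  8.52813721e-02  1.73088274e+00  6.44515068e-05
  1.32707940e+00 -2.80373568e+00] [ 0.34621404  0.25168153 -0.97423706] [0.01172139 0.03041752 0.0418267 ]
rot units [ 0.02 -0.01  0.01] ; then shift units (new axes) [ 0.08 -0.04  1.09]
```

View pics/c4.png

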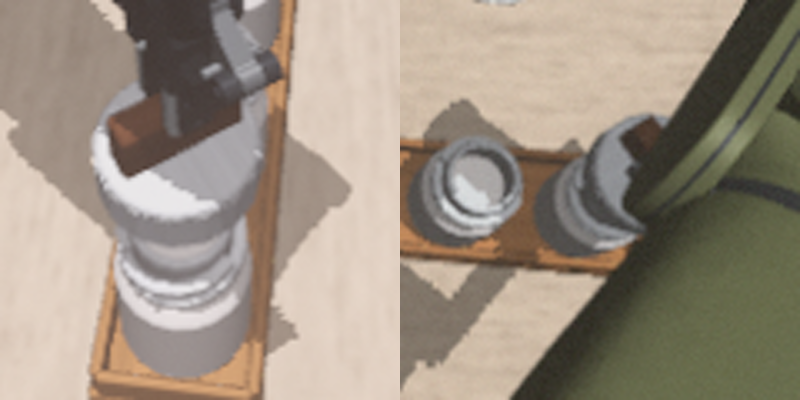

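{"name": "move_arm", "arguments": {"steps": "0.08 -0.04 0.3 0 0 0;0 0 0.35 0 0 0;0 0 0.35 0 0 0;0 0 0.3 0 0 0;0 0 0.25 0 0 0;0 0 0.2 0 0 0;0 0 0 0 0 0"}}

```text
time: 10.27
position: [0.5281, -0.3343, 0.1659]
ee_rot: [0.908, -3.006, -0.003]
ft_force: [0.5, 0.3, -1.7]
opening: 0.0151
grip_force: 59.0
```

{"name": "move_arm", "arguments": {"steps": "0 0 0.15 0 0 0;0 0 0.15 0 0 0;0 0 0.1 0 0 0;0 0 0.1 0 0 0;0 0 0 0 0 0"}}

```text
time: 10.68
position: [0.5285, -0.3346, 0.157]
ee_rot: [0.908, -3.007, -0.001]
ft_force: [-0.9, 0.2, -0.6]
opening: 0.0154
grip_force: 59.0
```

{"name": "move_arm", "arguments": {"steps": "0 0 0.1 0 0 0;0 0 0.1 0 0 0;0 0 0 0 0 0"}}

```text
time: 10.93
position: [0.5285, -0.3346, 0.1531]
ee_rot: [0.908, -3.007, -0.0]
ft_force: [-0.5, 0.7, -1.4]
opening: 0.0151
grip_force: 59.0
```

{"name": "move_arm", "arguments": {"steps": "0 0 0.05 0 0 0;0 0 0.03 0 0 0.6;0 0 0.03 0 0 1;0 0 0.03 0 0 1;0 0 0.03 0 0 1;0 0 0.03 0 0 1;0 0 0 0 0 0"}}

```text
time: 11.52
position: [0.5286, -0.3348, 0.1494]
ee_rot: [0.414, -3.114, 0.0]
ft_force: [-0.3, -0.4, -1.7]
opening: 0.0151
grip_force: 59.0
```

Run:
```python
from station import bot
o=bot.get_obs();print(o["ft_torque"],o["ft_force"])
```

```text
[0.03056657 0.07534758 0.00796436] [-0.34141954 -0.3509374  -1.67463422]
```

{"name": "move_arm", "arguments": {"steps": "0 0 0.05 0 0 0;0 0 0.05 0 0 0;0 0 0 0 0 0"}}

```text
time: 11.77
position: [0.529, -0.3351, 0.1485]
ee_rot: [-0.418, 3.113, -0.002]
ft_force: [-1.3, -0.5, 2.0]
opening: 0.0154
grip_force: 59.4
```

{"name": "move_arm", "arguments": {"steps": "0 0 0.03 0 0 0.6;0 0 0.03 0 0 1;0 0 0.03 0 0 1;0 0 0.03 0 0 1;0 0 0 0 0 0"}}

```text
time: 12.18
position: [0.5295, -0.3353, 0.1469]
ee_rot: [-0.02, 3.139, -0.003]
ft_force: [-1.4, 0.5, 4.0]
opening: 0.0152
grip_force: 59.8
```

Run:
```python
from station import bot
from h import *
o=bot.get_obs();print(o["ft_torque"],o["ft_force"],"lid az",Ro.from_rotvec(o["ee_rot"]).as_matrix()[:2,0])
```

```text
[ 0.11987863  0.14154337 -0.07265449] [-1.44270886  0.45725968  4.03946487] lid az [-0.99991487 -0.01287463]
```

{"name": "move_arm", "arguments": {"steps": "0 0 0.02 0 0 0.7;0 0 0.02 0 0 1;0 0 0.02 0 0 1;0 0 0.02 0 0 1;0 0 0.02 0 0 1;0 0 0.02 0 0 1;0 0 0.02 0 0 1;0 0 0 0 0 0"}}

```text
time: 12.85
position: [0.5296, -0.3354, 0.1442]
ee_rot: [0.707, 3.058, -0.002]
ft_force: [-0.6, -0.6, 5.6]
opening: 0.0152
grip_force: 59.8
```

Run:
```python
from station import bot
from h import *
o=bot.get_obs();x=Ro.from_rotvec(o["ee_rot"]).as_matrix()[:2,0];print(o["ft_torque"],o["ft_force"],"lid az",np.degrees(np.arctan2(-x[1],-x[0])))
```

```text
[ 0.10997578  0.05736602 -0.02023873] [-0.56099617 -0.61400064  5.55142559] lid az -26.037198190494347
```

{"name": "move_arm", "arguments": {"steps": "0 0 0.02 0 0 0.7;0 0 0.02 0 0 1;0 0 0.02 0 0 1;0 0 0.02 0 0 1;0 0 0 0 0 0"}}

```text
time: 13.27
position: [0.5297, -0.3355, 0.1427]
ee_rot: [1.095, 2.941, -0.002]
ft_force: [0.6, -0.1, 5.8]
opening: 0.0151
grip_force: 59.9
```

Run:
```python
from station import bot
from h import *
o=bot.get_obs();x=Ro.from_rotvec(o["ee_rot"]).as_matrix()[:2,0];print(o["ft_torque"],o["ft_force"],"lid az",np.degrees(np.arctan2(-x[1],-x[0])))
```

```text
[ 0.08906027  0.04559616 -0.07204829] [ 0.57275893 -0.07760439  5.78227467] lid az -40.83757488924588
```

{"name": "move_arm", "arguments": {"steps": "0 0 0.02 0 0 0.6;0 0 0.02 0 0 0.8;0 0 0.02 0 0 0.8;0 0 0 0 0 0;0 0 0 0 0 0"}}

```text
time: 13.68
position: [0.5299, -0.3356, 0.1419]
ee_rot: [1.314, 2.849, -0.001]
ft_force: [-0.5, 0.6, 5.0]
opening: 0.0154
grip_force: 60.0
```

Run:
```python
from station import bot
from h import *
o=bot.get_obs();x=Ro.from_rotvec(o["ee_rot"]).as_matrix()[:2,0];print(o["ft_torque"],o["ft_force"],"lid az",np.degrees(np.arctan2(-x[1],-x[0])))
```

```text
[ 0.02124977  0.08205192 -0.09234142] [-0.49029789  0.59447824  4.95594838] lid az -49.51138220001991
```

{"name": "move_arm", "arguments": {"steps": "0 0 0.02 0 0 0.5;0 0 0.02 0 0 0.6;0 0 0.02 0 0 0.6;0 0 0 0 0 0;0 0 0 0 0 0"}}

```text
time: 14.1
position: [0.5304, -0.3359, 0.1418]
ee_rot: [1.479, 2.765, -0.001]
ft_force: [-1.1, 1.0, 9.8]
opening: 0.0152
grip_force: 60.4
```

Run:
```python
from station import bot
from h import *
o=bot.get_obs();x=Ro.from_rotvec(o["ee_rot"]).as_matrix()[:2,0];print(o["ft_torque"],o["ft_force"],"lid az",np.degrees(np.arctan2(-x[1],-x[0])))
```

```text
[0.15812947 0.08435239 0.0410055 ] [-1.07126483  1.03101122  9.78460161] lid az -56.29645565850336
```

{"name": "move_arm", "arguments": {"steps": "0 0 0 0 0 0;0 0 0 0 0 0;0 0 0 0 0 0;0 0 0 0 0 0;0 0 0 0 0 0;0 0 0 0 0 0;0 0 -0.3 0 0 0;0 0 -0.7 0 0 0;0 0 -1 0 0 0;0 0 -1 0 0 0;0 0 -1 0 0 0;0 0 -1 0 0 0;0 0 -1 0 0 0;0 0 0 0 0 0;0 0 0 0 0 0", "claw": -1}}

```text
time: 15.35
position: [0.5295, -0.3354, 0.2612]
ee_rot: [1.482, 2.765, -0.001]
ft_force: [-0.4, -0.5, -0.4]
opening: 0.0856
grip_force: 0.0
```

Run:
```python
from station import bot, eyes
from h import *
np.set_printoptions(precision=4,suppress=True)
o=bot.get_obs(); f=eyes.grab_frame("wrist")
W=np.eye(4);W[:3,:3]=Ro.from_rotvec(o["ee_rot"]).as_matrix();W[:3,3]=o["position"]
C=np.linalg.inv(W@f["tool_from_camera"]); f["R"]=C[:3,:3];f["t"]=C[:3,3]; np.savez("w5.npz",**f)
h=cv2.cvtColor(f["image"],cv2.COLOR_RGB2HSV)
m=((h[...,1]>110)&(h[...,2]<140)&((h[...,0]<12))).astype(np.uint8)
c0,_=cv2.projectPoints(np.float64([[.5285,-.3335,.152]]),cv2.Rodrigues(f["R"])[0],f["t"],f["camera_matrix"],f["D"]);print("expected bar px",c0.ravel())
for c in sorted(cv2.findContours(m,0,1)[0],key=cv2.contourArea)[-3:]:
    r=cv2.minAreaRect(c);print(r)
    b=cv2.boxPoints(r); e=sorted([(b[i]+b[(i+1)%4])/2 for i in range(4)],key=lambda p:np.linalg.norm(p-r[0]))[2:]
    q=[onz(f,p,.152) for p in e];v=q[1]-q[0];print("  at z=.152: ctr",(q[0]+q[1])/2,"len",np.linalg.norm(v),"az",np.degrees(np.arctan2(v[1],v[0])))
```

```text
expected bar px [313.8974 194.8727]
((356.0, 161.5), (1.0, 2.0), 90.0)
  at z=.152: ctr [ 0.5417 -0.2899  0.152 ] len 0.001676370553621744 az -146.1983962712172
((147.896484375, 379.254150390625), (23.477449417114258, 6.305926322937012), 67.16634368896484)
  at z=.152: ctr [ 0.4938 -0.6055  0.152 ] len 0.030712114233232512 az -47.61897334005613
((313.5, 193.5), (71.0, 19.0), 90.0)
  at z=.152: ctr [ 0.5281 -0.3335  0.152 ] len 0.06325228770857577 az -56.25667523344074
```

```bash
python3 -c "
from station import bot
print(bot.finish_job())"
```

```text
the job is handed in; nothing more can be done
None
```

I screwed the lid onto the right-hand jar (the stand's -y end) and released it at 15.4 s. I did not try the other two, because the wrist picture showed three ridges on that jar only. It stopped sinking after 83 to 90 degrees of turn (about 7.6 mm in all), which I took as fully home; I did not measure the disc against the rim, and I did not look at the mill and mug again after the move, though no contact showed.

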